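# Start a drying run for a lacquered drum shell

### The job

Stand the orange lacquered drum shell upright on the free floor of the drying box's chamber, without dropping it, then lower the lid until it is fully shut. Then turn only the outer ring of the double knob clockwise until its white line points at the green mark, leaving the small inner timer knob as it is set, and lastly press the green start button fully in. Leave the other shells and everything else on the bench where they are.

Things in the scene. Friction and masses are not known exactly. Their poses are not given: they have to be found in the camera images.
- red_shell_mid (a point): centre (half-way up) of the orange lacquered hourglass drum shell with brass bands that is to be dried; loose, standing upright on the bench, 110 mm tall, about 0.2 kg, solid to touch. Round: 64 mm across over the lowest and the highest 24 mm, narrowing to a 38 mm waist at mid-height. Its z axis is the shell's own axis (up).
- raw_shell_mid (a point): centre of a bystander shell of the same shape and size in pale bare wood, upright on the bench; it and the orange one may stand in either place. Leave it alone.
- dark_shell_mid (a point): centre of a dark brown shell of the same shape and size that is already drying in the left part (dryer +y) of the chamber. Leave it alone.
- dryer: drying box, fixed, turned by some yaw; 230 mm deep (x), 460 mm wide (y); origin at the centre of its underside, x to its back (away from the robot), y to its left, z up. Left, y -50 to 230 mm: a cream open-topped chamber 150 mm high, 14 mm walls, with a lid. Right, y -230 to -50 mm: a blue-green console 140 mm high at the back, its front sloping down towards the robot at 24 degrees.
- chamber_floor (a point): centre of the chamber's floor, on its upper surface, 20 mm above the bench, axes as the dryer; the free inside is 202 mm (x) by 252 mm (y), 130 mm high below the closed lid
- lid_hinge (a point): middle of the lid's hinge line at the back upper edge of the chamber, 150 mm above the bench, axes as the dryer; the hinge line runs along y
- lid (a joint): lid angle, rad: 0 = shut, growing as it opens upward; starts nearly upright, 1.15 to 1.35. A plate 14 mm thick, 278 mm wide, clear window, reaching 229 mm from the hinge (shut: towards the robot, its underside at hinge height) plus a 20 mm lip. A stiff hinge (0.65 N m) holds it wherever it is left; a push on its outer face (the back, when shut the top) closes it.
- dial (a point): centre of the double knob on the console's sloping panel, at the panel's surface; z axis points straight out of the panel along the knob's axis (24 degrees from vertical, leaning towards the robot), x up the slope, y to the left
- heat_ring (a joint): outer ring of the double knob (temperature), rad, growing clockwise seen from outside; starts at 1.85 to 2.5, the green mark is at 3.10. Black, 60 mm across, from 4 to 26 mm above the panel; 0.05 N m friction, stays where left. Its white line stands at the angle 2.618 minus the value about the dial's z axis, counted counter-clockwise from the dial's x axis.
- timer_knob (a joint): inner knob of the double knob (timer), in rad, clockwise positive, to be left as it is. Aluminium, 32 mm across, from 26 to 46 mm above the panel, on the same axis but turning freely of the ring, with very little friction (0.02 N m); red line on its top.
- timer_tick (a point): the outer end of the red line on the inner timer knob, 14 mm from its axis
- start_top (a point): centre of the top of the green start button, at the lower right corner of the sloping panel, 56 mm down the slope and 58 mm to the right of the knob's axis, 22 mm above the panel; 28 mm across in a 44 mm collar; z axis out of the panel (it is pressed against z)
- start (a joint): travel of the start button in m: 0 out, 0.006 fully in (5 N), springs back
- hammer_mid (a point): handle of a brass-headed tuning hammer lying on the bench, 200 mm long, 24 mm high; bystander
- tumbler_mid (a point): centre of a steel tumbler on the bench, 74 mm across, 100 mm high; bystander
- lacquer_mid (a point): centre of an amber lacquer jar with a red cap on the bench, 72 mm across, 85 mm high; bystander
- brush_mid (a point): a brush lying on the bench, 190 mm long, under 30 mm high; bystander
- block_mid (a point): centre of a wooden tuning block standing on the bench, 28 mm across, 65 mm high; bystander
Things that resemble listed ones, but are neither listed nor needed, are in the scene too. What is meant by the part that bears red_shell_mid is not pink or purple, and is the larger of those in its own colour.

How it is judged:
By the outcome, as a careful person would: the job done as asked, in the order asked, and still so for the second after the job is handed in, with the robot touching nothing.
It also fails if it takes over 72 s, if anything falls off the work surface, if the arm or the gripper's body presses on something with over 40 N, if the wrist force passes 120 N, or if a joint passes its speed limit or range.

### The arm

A 6-joint arm with a two-finger parallel gripper is mounted at the origin on the work surface. World frame = base frame: x ahead of the robot, y to its left, z up, the work surface at z = 0. Lengths are in m, angles in degrees, forces in N, time in s.
With the tool pointing down it reaches from about 0.325 to 0.775 m from the base axis. Payload 5.5 kg.
Tool frame: the origin (TCP) lies at the centre of the arm's flange, where the gripper is bolted on; the fingertips stand 182 mm ahead of it and the grasp point (between the pads) lies 163 mm ahead of it; z points along the fingers, y is the line along which they close (so a half turn about z gives the same grasp; the last joint's range is limited). The gripper opens to 88 mm and grips with 3 to 60 N. Pads are 20 mm wide; open, the fingers measure 115 mm over their backs; the gripper's body (75 mm by 178 mm) begins 61 mm behind the grasp point.
Start: joints at [-69.941, 5.22, 70.514, -0, 104.267, -3.249], TCP at [0.237, -0.551, 0.405] pointing down, gripper open.
Joint ranges: [-164.24, 164.24], [-49.07, 125.15], [9.68, 141.18], [-86.29, 266.29], [3.28, 154.24], [-151.56, 151.56]. Speed limits (degrees/s): [147.25, 147.25, 172.46, 180, 180, 180].

### API

Orientations are given as [roll, pitch, yaw] about the fixed x, y, z axes, in that order (R = Rz(yaw) Ry(pitch) Rx(roll)).
In Python, from station import r gives the robot as it stands. The module is installed in compiled form; this text tells all that it offers. Calls block until the motion is done:
- r.reach(position, orientation): joint-space move of the TCP to a pose.
- r.servo_line(position, rotation=None, speed=0.15): straight line of the TCP; rotation=None keeps the orientation; speed is the mean speed in m/s.
- r.move_joints(angles): joint-space move.
- r.let_go() and r.grab(squeeze=None): open the fingers fully, or close them until they stop; squeeze is the grip in N (None keeps the last).
- r.wait(seconds).
- r.inverse_kinematics(position, orientation): joint angles nearest the present ones, or None.
- r.sense(): the state.
- r.snapshot(name): name is "scene" or "top" or "wrist"; returns a dict with "frame" (480x640x3 uint8, red, green, blue), "fx", "fy", "cx", "cy" (pixels), "R" (3x3) and "t" (3): a world point X has camera coordinates R X + t. Camera axes: x right, y down, z forward; pixel columns grow to the right and rows downward; lengths in m; the calibration is good to about 2 mm. A picture is of the moment at which its call begins. There is no depth.
A pose or a line that the arm cannot do raises r.IKError and nothing moves.
- r.hand_in(): hands the job in; it is judged then, once.
The state is a dict: "clock": time; "joints": joint angles; "joint_vel": joint speeds; "joint_torque": joint torques, N m; "tcp_pos": TCP position; "orientation": TCP orientation; "contact_force": force on the tool from outside, world axes, zero at the start; "torque": the same for the moment, N m; "opening": finger opening in m; "gripper_force": force on a finger pad.
Only numpy, scipy, OpenCV 4.12 (cv2) and the standard library are available. Lean on these libraries where they do the work, as an engineer would, in place of code of your own. Each camera call takes 0.05 s, during which the arm holds its last target. There are 200 camera calls.

## Working session

There is one attempt and no reset: what is moved stays moved. The work goes in short steps, each a Python script; the robot and the scene stay as the last script left them, time stands still between calls to the robot, and variables do not carry over. Pictures are saved under pics/ and viewed, at most 10 in all, crops included, and the job is handed in when it is done.

```bash
mkdir -p pics
python3 - <<'E'
from station import r
import cv2, numpy as np
for n in ("scene","top"):
    s=r.snapshot(n); np.savez(f"pics/{n}0.npz",**s)
    cv2.imwrite(f"pics/{n}0.png",s["frame"][:,:,::-1])
    print(n,s["fx"],s["cx"],s["cy"],np.round(-s["R"].T@s["t"],3),np.round(s["R"],3).tolist())
print(r.sense())
E
```

```text
scene 591.5626442225594 327.171212659511 239.1232124398963 [ 1.124 -0.519  1.268] [[0.639, 0.769, 0.015], [0.628, -0.51, -0.587], [-0.444, 0.385, -0.809]]
top 555.2465803865631 316.7415754391152 234.73452544123708 [0.25  0.01  1.603] [[-0.021, -1.0, -0.005], [-0.986, 0.022, -0.166], [0.166, 0.002, -0.986]]
{'clock': 0.1, 'joints': array([-6.99409309e+01,  5.25955814e+00,  7.05757192e+01, -1.06982207e-03,
        1.04265202e+02, -3.24991625e+00]), 'joint_vel': array([-0.01443272, -0.02351663, -0.15401858, -0.07863775,  0.12492185,
        0.03206988]), 'joint_torque': array([ 3.93985072e-03, -4.47855341e+01, -4.07571709e+01,  6.99808309e-02,
        2.84295890e-02, -1.17821755e-04]), 'tcp_pos': array([ 0.23741714, -0.55109195,  0.40360439]), 'orientation': array([-1.79899624e+02, -4.66067339e-03,  2.33087186e+01]), 'contact_force': array([-0.20291196,  0.73604172, -0.29572212]), 'torque': array([-0.00212657, -0.0496896 ,  0.02845982]), 'gripper_force': 0.0, 'opening': 0.08764646922143092}
```

View pics/scene0.png

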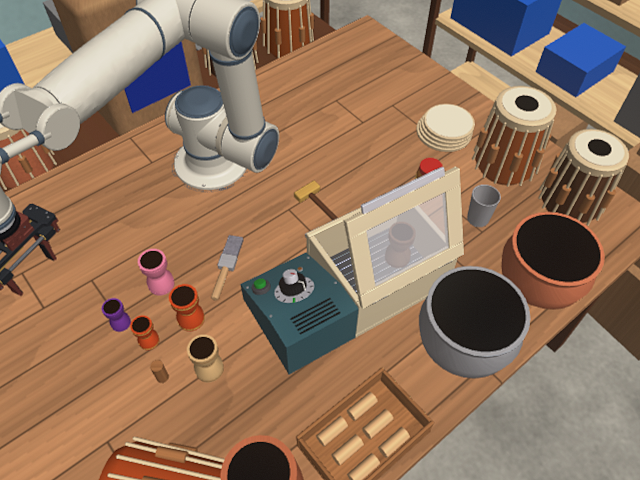

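View pics/top0.png

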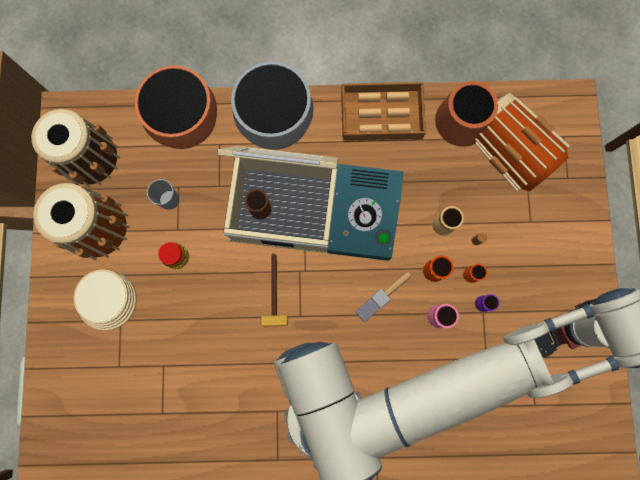

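The scene shows the large orange shell at (187,307), with a small orange decoy at (145,333) and the pale shell at (205,357). In the top view the orange shell is at (439,268), the dryer is around (315,205) and the knob is at (365,215). I'll enlarge both for exact corners.

Run:
```python
import cv2
a=cv2.imread("pics/top0.png")[140:290,215:495]
cv2.imwrite("pics/c1.png",cv2.resize(a,(784,420),interpolation=cv2.INTER_CUBIC))
a=cv2.imread("pics/scene0.png")[160:385,130:480]
cv2.imwrite("pics/c2.png",cv2.resize(a,None,fx=2.25,fy=2.25,interpolation=cv2.INTER_CUBIC))
```

```text
(no output)
```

View pics/c1.png

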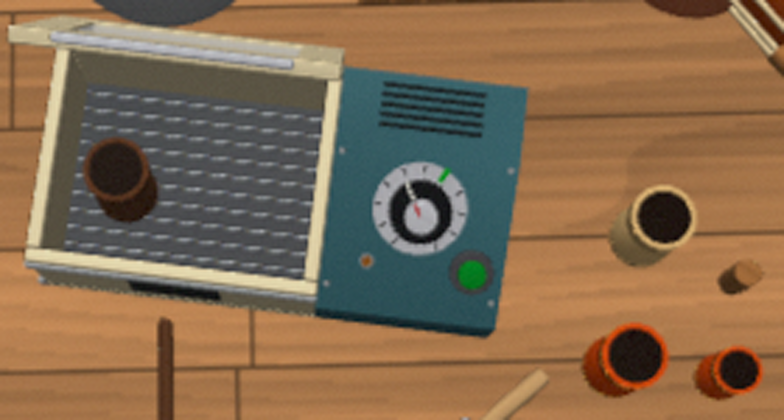

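View pics/c2.png

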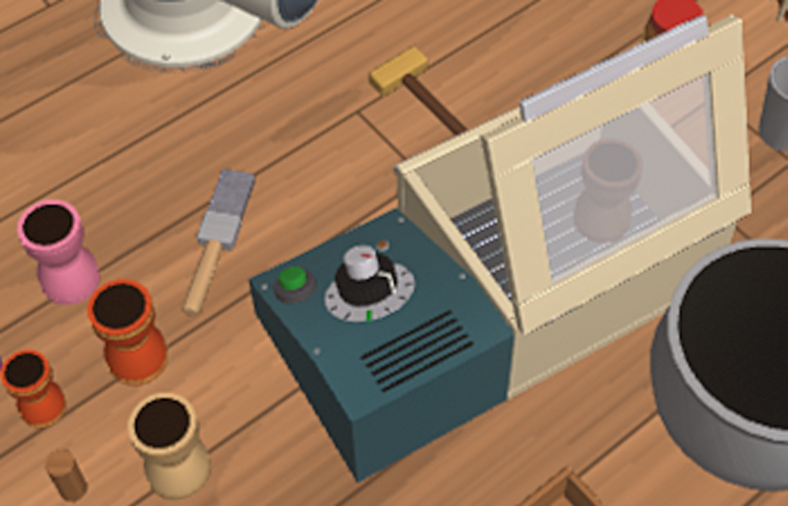

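```bash
cat > geo.py <<'E'
import numpy as np
from scipy.optimize import least_squares
from scipy.spatial.transform import Rotation as Ro
S24,C24=np.sin(np.radians(24)),np.cos(np.radians(24))
def proj(s,X):
    c=s["R"]@np.asarray(X)+s["t"]; return np.array([s["fx"]*c[0]/c[2]+s["cx"],s["fy"]*c[1]/c[2]+s["cy"]])
def tri(views,z=None):
    """views: [(snapshot,pixel)]; returns point and residual px"""
    f=lambda X: np.concatenate([proj(s,X if z is None else [*X,z])-p for s,p in views])
    o=least_squares(f,[.5,0,.1] if z is None else [.5,0]); return o.x,o.fun
def Rp(yaw): # panel frame: z out leaning to robot, x up slope
    return Ro.from_euler('z',yaw).as_matrix()@np.array([[C24,0,-S24],[0,1,0],[S24,0,C24]])
E
cat > fit.py <<'E'
from geo import *
T=dict(np.load("pics/top0.npz"));S=dict(np.load("pics/scene0.npz"))
t=lambda u,v:(T,np.array([u/2.8+215-.3,v/2.8+140-.3])); s=lambda u,v:(S,np.array([u/2.25+130-.3,v/2.25+160-.3]))
pts=[((-.115,.23,.15),t(27,262)),((-.115,-.05,.15),t(314,297)),((.115,-.23,.14),t(527,88)),
((.115,-.23,.14),s(347,415)),((.115,-.23,0),s(360,480)),((.115,-.05,.14),s(513,333)),((.115,-.05,0),s(508,397)),((-.115,-.05,.15),s(398,168))]
def f(p):
    R=Ro.from_euler('z',p[2]).as_matrix()
    return np.concatenate([proj(v[0],R@np.array(P)+[p[0],p[1],0])-v[1] for P,v in pts])
o=least_squares(f,[.5,.0,0],loss='soft_l1');p=o.x
print("dryer",p[:2],np.degrees(p[2]));print(np.round(f(p).reshape(-1,2),1).tolist())
R=Ro.from_euler('z',p[2]).as_matrix();D=lambda X:R.T@(X-[p[0],p[1],0])
for n,a in dict(timer=(t(421,214),s(360,257)),start=(t(471,273),s(292,277)),orange=(t(635,355),s(121,307)),raw=(t(664,217),s(164,423)),dark=(t(117,168),s(613,160)),whiteend=(t(406,183),)).items():
    if len(a)>1: X,e=tri(a); print(n,np.round(X,4),"dryer",np.round(D(X),4),np.round(e,1))
for n,a in dict(orange=(t(635,355),s(121,307)),raw=(t(664,217),s(164,423)),dark=(t(117,168),)).items():
    X,e=tri(a,.11); print(n,np.round(X,4),np.round(D(np.array([*X,.11])),4),np.round(e,1))
# dial: centre in dryer frame from timer top + start top, z tied to panel
def dp(q,h,a=0,b=0):
    base=np.array([q[0],q[1],.14+(q[0]-.115)*S24/C24]); Rl=Rp(0); return R@(base+Rl@np.array([a,b,h]))+[p[0],p[1],0]
def g(q):
    return np.concatenate([proj(v[0],dp(q,h,a,b))-v[1] for h,a,b,v in [(.046,0,0,t(421,214)),(.046,0,0,s(360,257)),(.022,-.056,-.058,t(471,273)),(.022,-.056,-.058,s(292,277))]])
q=least_squares(g,[0,-.14]); print("dial local",q.x,np.round(q.fun,1),"world",dp(q.x,0))
for h,px in ((.026,t(406,183)),(.005,t(446,174))):
    L=lambda a:proj(T,dp(q.x,h,.028*np.cos(a[0]),.028*np.sin(a[0])))
    w=px[1]-proj(T,dp(q.x,h)); b=least_squares(lambda a:np.cross((L(a)-proj(T,dp(q.x,h)))/10,w),[.3 if h>.02 else -.4]); print("angle",b.x,"value",2.618-b.x, np.linalg.norm(w),np.linalg.norm(L(b.x)-proj(T,dp(q.x,h))))
E
python3 -W ignore fit.py
```

```text
dryer [0.58329669 0.01886387] -8.521069984874542
[[-2.2, -0.1], [-0.1, 0.5], [-0.1, 1.0], [2.0, 2.4], [-1.3, 0.6], [0.8, 0.0], [-0.4, 0.8], [-1.0, -2.5]]
timer [ 0.5382 -0.1176  0.1619] dryer [-0.0244 -0.1417  0.1619] [ 0.4  0.2  0.4 -0. ]
start [ 0.4884 -0.1683  0.1139] dryer [-0.0661 -0.1992  0.1139] [ 0.4  0.2  0.4 -0. ]
orange [ 0.4065 -0.3214  0.1105] dryer [-0.1244 -0.3627  0.1105] [-0.3 -0.1 -0.2  0. ]
raw [ 0.5411 -0.3572  0.1114] dryer [ 0.014  -0.3781  0.1114] [-0.4 -0.2 -0.3  0. ]
dark [0.5965 0.174  0.1355] dryer [-0.0099  0.1553  0.1355] [-0.2 -0.1 -0.2  0. ]
orange [ 0.4064 -0.3214] [-0.1246 -0.3627  0.11  ] [-0.3 -0.1 -0.2  0.1]
raw [ 0.5409 -0.3572] [ 0.0137 -0.3782  0.11  ] [-0.5  0.  -0.3  0.2]
dark [0.6021 0.1762] [-0.0047  0.1584  0.11  ] [0. 0.]
dial local [-0.01000796 -0.13845721] [-2.   4.2  1.2  6.4 -2.   3.4  1.7  5.5] world [ 0.55288357 -0.11658206  0.08434287]
angle [0.35390375] value [2.26409625] 14.040770301385237 10.009221431339984
angle [-0.494392] value [3.112392] 18.993583018713633 10.018027808714972
```

The top crop shows the orange rim at (635,355), the dark shell at (117,168), the knob at (421,214), the green mark at (446,174), the white line end at (406,183) and the button at (471,273). The fit checks out: dark rim height is about 0.13, shell rims are at 0.11, and the button-to-knob offsets match. My panel-height assumption was wrong, so the dial is taken from triangulation. Next I'll estimate the lid angle and test the reach of every pose.

```bash
cat > rob.py <<'E'
from geo import *
DX,DY,YAW=.5833,.0189,np.radians(-8.52)
RD=Ro.from_euler('z',YAW).as_matrix()
W=lambda x,y,z: RD@np.array([x,y,z])+[DX,DY,0]
DIAL=W(-.006,-.141,.118); RP=Rp(YAW)
def rpy(zax,yax):
    z=np.array(zax,float);z/=np.linalg.norm(z); y=np.array(yax,float);y-=z*(y@z);y/=np.linalg.norm(y)
    return Ro.from_matrix(np.c_[np.cross(y,z),y,z]).as_euler('xyz',degrees=True)
def pose(r,pt,zax,yax,ahead=.163):
    """pose with the point `ahead` on the tool axis at pt; picks the half turn with least joint travel"""
    z=np.array(zax,float);z/=np.linalg.norm(z); tcp=np.asarray(pt)-ahead*z; best=None
    j0=r.sense()["joints"]
    for s in (1,-1):
        o=rpy(z,s*np.array(yax)); j=r.inverse_kinematics(tcp,o)
        if j is not None:
            c=np.max(np.abs(np.array(j)-j0))
            if best is None or c<best[0]: best=(c,tcp,o,np.array(j))
    if best is None: raise SystemExit(f"no IK {pt}")
    return best[1:]
def lean(az,tilt): # closing azimuth az deg, tool leaning back to robot by tilt deg
    a=np.radians(az);t=np.radians(tilt); y=np.array([np.cos(a),np.sin(a),0]); fwd=np.array([np.sin(a),-np.cos(a),0])
    return np.array([0,0,-1])*np.cos(t)+fwd*np.sin(t),y
E
python3 - <<'E'
from rob import *; from station import r
T=dict(np.load("pics/top0.npz"));S=dict(np.load("pics/scene0.npz"))
h=lambda R,a,y:W(.115-R*np.cos(a),y,.15+R*np.sin(a))
for px in ((487,137),(739,20)):
  px=np.array(px)/2.25+[129.7,159.7]; y=-.05 if px[0]<400 else .23
  o=least_squares(lambda a:proj(S,h(.229,a[0],y))-px,[1.2]);print("lid",o.x,o.fun)
for k,a in dict(white=(406,183),green=(446,174)).items():
  hh=.026 if k=="white" else .001
  w=np.array(a)/2.8+[214.7,139.7]; c=proj(T,DIAL+RP@[0,0,hh])
  g=lambda q:proj(T,DIAL+RP@[.03*np.cos(q),.03*np.sin(q),hh])-c
  qs=np.linspace(-3.1,3.1,2000); d=[(lambda u:u@(w-c)/np.linalg.norm(u))(g(q)) for q in qs]; q=qs[np.argmax(d)]
  print(k,"value",2.618-q, np.linalg.norm(w-c)/np.linalg.norm(g(q))*30,"mm")
P=lambda n,*a,**k:print(n,np.round(pose(r,*a,**k)[2]))
for az in (45,60,80):P("pick",[.4065,-.3214,.1],*lean(az,10))
P("above",[.4065,-.3214,.22],*lean(60,10))
yd=RD[:,1]; f=RD[:,0]
z10=-np.cos(.175)*np.array([0,0,1])+np.sin(.175)*f
P("place",W(-.055,.043,.12),z10,yd); P("pabove",W(-.055,.043,.30),z10,yd)
for a in (1.3,.6,0):P("lid",W(.115-.215*np.cos(a)+.02*np.sin(a),.09,.15+.215*np.sin(a)+.014),[0,0,-1],yd,ahead=.182)
P("lidup",W(.13,.09,.44),[0,0,-1],yd,ahead=.182)
for phi in (24,-24,114,66):
  a=np.radians(phi);P("ring%d"%phi,DIAL+RP@[0,0,.025],-RP[:,2],RP@[np.cos(a),np.sin(a),0])
P("btn",DIAL+RP@[-.056,-.058,.022],-RP[:,2],RP[:,1],ahead=.182)
E
```

```text
lid [1.25680825] [-0.7857881   0.88715938]
lid [1.25003441] [ 1.05348809 -1.78924103]
white value 2.0116468234117058 30.530971708763314 mm
green value 3.1685252626313156 39.814957562176346 mm
pick [-42. -15. 105.  -1.  81. -87.]
pick [-44. -15. 105.   2.  81.  76.]
pick [-46. -14. 104.   6.  82.  54.]
above [-44. -16.  94.   2.  93.  77.]
place [  5. -12. 100.  -2.  82. -76.]
pabove [  5. -11.  81.  -2. 101. -77.]
lid [  5.  25.  31.   0. 123. -76.]
lid [  8.   0.  69.   0. 111. -73.]
lid [ 10.  -9.  90.   0.  99. -71.]no IK [0.72519926 0.08864668 0.44      ]
```

Run:
```python
from rob import *; from station import r
z,y=lean(60,10); G=np.array([.4065,-.3214,.1])
tcp,o,j=pose(r,G+[0,0,.09],z,y); r.move_joints(j)
r.servo_line(tcp-[0,0,.09],speed=.12)
r.grab(20); s=r.sense(); print("grip",s["opening"],s["gripper_force"],s["clock"])
r.servo_line(tcp+[0,0,.11],speed=.25); s=r.sense(); print(s["opening"],s["contact_force"],s["tcp_pos"]-tcp-[0,0,.11],s["clock"])
yd=RD[:,1]; f=RD[:,0]; t=np.radians(10)
z10=-np.cos(t)*np.array([0,0,1])+np.sin(t)*f
for h in (.30,.12): print(np.round(pose(r,W(-.055,.043,h),z10,yd)[2]))
for h in (.43,.34):
  for tl in (0,10,20):
    t=np.radians(tl)
    try: print(h,tl,np.round(pose(r,W(.09,.0,h),-np.cos(t)*np.array([0,0,1])+np.sin(t)*f,yd,ahead=.182)[2]))
    except SystemExit as e: print(tl,e)
i=r.snapshot("scene")["frame"][:,:,::-1]
import cv2; cv2.imwrite("pics/lift.png",i)
```

```text
grip 0.06376569619632762 20.000348947942257 2.7583
0.06358276394199457 [ 0.64971243  0.39106657 -2.85234172] [ 1.13997645e-04 -7.11734633e-05 -1.99943872e-03] 3.7083
[  5. -11.  81.  -2. 101. 103.]
[  5. -12. 100.  -2.  82. 104.]
0.43 0 [ -2.  31.  17.  -0. 132.  96.]
0.43 10 [ -2.  17.  36.  -1. 117.  96.]
0.43 20 [ -1.   5.  51.  -3. 104.  96.]
0.34 0 [ -2.  21.  40.  -0. 119.  96.]
0.34 10 [ -2.  10.  53.  -1. 106.  96.]
0.34 20 [-1.  1. 65. -3. 94. 97.]
```

View pics/lift.png

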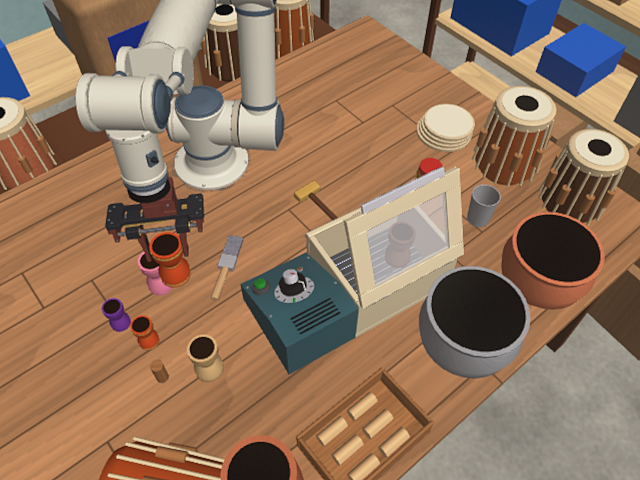

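The orange shell hangs upright in the fingers at (170,262). Nothing else has moved. Now I'll place it.

Run:
```python
from rob import *; from station import r
yd=RD[:,1]; f=RD[:,0]; t=np.radians(10)
z10=-np.cos(t)*np.array([0,0,1])+np.sin(t)*f
tcp,o,j=pose(r,W(-.055,.043,.29),z10,yd); r.move_joints(j)
r.wait(.2); F0=r.sense()["contact_force"]
r.servo_line(tcp-[0,0,.162],speed=.12)
for k in range(14):
    r.servo_line(tcp-[0,0,.162+.001*(k+1)],speed=.03); F=r.sense()["contact_force"]-F0
    if F[2]>3: break
s=r.sense();print("contact",k,F,s["tcp_pos"]-tcp,s["opening"],s["clock"])
r.let_go(); s=r.sense(); print(s["opening"])
up=s["tcp_pos"]
r.servo_line(up-.13*z10,speed=.2)  # along the tool axis
w=r.snapshot("scene"); import cv2
tt=r.snapshot("top"); a=np.hstack([cv2.resize(w["frame"][150:330,240:480],(400,300)),cv2.resize(tt["frame"][130:280,210:410],(400,300))])
cv2.imwrite("pics/placed.png",a[:,:,::-1]); print(r.sense()["clock"])
```

```text
contact 8 [-0.84916205 -1.08990385  6.50470931] [ 2.10210678e-04 -9.38782075e-05 -1.69533419e-01] 0.06373325956000818 9.2333
0.08782591415648687
10.7167
```

View pics/placed.png

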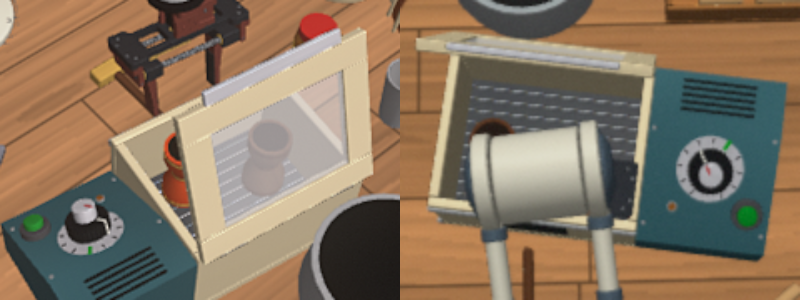

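The orange shell stands upright in the chamber and the dark one hasn't moved. Next is the lid: over the top, then push it from behind along its arc.

Run:
```python
from rob import *; from station import r
yd=RD[:,1]; f=RD[:,0]; t=np.radians(8)
zt=-np.cos(t)*np.array([0,0,1])+np.sin(t)*f; Y=.07
P=lambda x,h:pose(r,W(x,Y,h),zt,yd,ahead=.182)
R=.205
def arc(a,off=0): return P(.115-R*np.cos(a)+(.014+off)*np.sin(a)+.010*np.sin(a), .15+R*np.sin(a)+(.014+off)*np.cos(a))
for q in (P(-.06,.44),P(.115,.44),P(.115,.345)): pass
r.grab(10)
p=r.sense()["tcp_pos"]; 
r.servo_line(p+[0,0,.44-p[2]+.181],speed=.3)
tcp,o,j=P(.115,.44); r.servo_line(tcp,o,speed=.2)
tcp,o,j=P(.115,.35); r.servo_line(tcp,o,speed=.2)
F0=r.sense()["contact_force"]
for a in np.arange(1.25,-.01,-.125):
    tcp,o,j=arc(max(a,0)); r.servo_line(tcp,o,speed=.12); F=r.sense()["contact_force"]-F0; print(round(a,2),np.round(F,1))
    if np.linalg.norm(F)>30: break
for k in range(6):
    if F[2]>12: break
    tcp=tcp-[0,0,.0015]; r.servo_line(tcp,speed=.03); F=r.sense()["contact_force"]-F0; print(k,np.round(F,1))
s=r.sense();print("tip z",s["tcp_pos"][2]+.182*zt[2],s["clock"])
```

```text
1.25 [ 0.7 -1.7 -1. ]
1.12 [-1.4 -1.2  0. ]
1.0 [ 0.  -2.3  0.7]
0.88 [-0.  -2.   0.7]
0.75 [-0.6 -1.4  0.1]
0.62 [ 0.3 -0.9  0.1]
0.5 [ 0.  -1.1 -0.1]
0.38 [-0.6 -1.   0.1]
0.25 [-0.2  0.3  0.1]
0.12 [-0.2 -1.5  0.4]
0.0 [ 1.2 -1.9  3.3]
0 [-2.  -1.8  9.8]
1 [-4.2 -2.4 13.8]
tip z 0.16504220288591454 19.375
```

Run:
```python
from rob import *; from station import r
import cv2
p=r.sense()["tcp_pos"]; r.servo_line(p+[0,0,.08],speed=.25)
a=np.radians(45)
for phi in (24,-66):
  a=np.radians(phi)
  tcp,o,j=pose(r,DIAL+RP@[0,0,.15],-RP[:,2],RP@[np.cos(a),np.sin(a),0]); print(phi,np.round(j),np.round(r.sense()["joints"]))
a=np.radians(24); tcp,o,j=pose(r,DIAL+RP@[0,0,.15],-RP[:,2],RP@[np.cos(a),np.sin(a),0])
r.move_joints(j); r.let_go(); r.wait(.2)
w=r.snapshot("wrist"); s=r.snapshot("scene"); t=r.snapshot("top")
for n,k in (("w1",w),("s1",s),("t1",t)): np.savez(f"pics/{n}.npz",**k)
cv2.imwrite("pics/look.png",np.hstack([cv2.resize(w["frame"],(480,360)),cv2.resize(s["frame"][150:390,240:480],(320,320))[:360] if 0 else cv2.copyMakeBorder(cv2.resize(s["frame"][150:390,240:453],(320,360)),0,0,0,0,0)])[:,:,::-1])
print(np.round(-w["R"].T@w["t"],3),w["fx"],r.sense()["clock"])
for h,X in (("dial",DIAL),("timer top",DIAL+RP@[0,0,.046]),("start",DIAL+RP@[-.056,-.058,.022])): print(h,proj(w,X))
```

```text
24 [-19. -30. 103.   4.  84. 146.] [  9. -15.  87.  -2. 100. 107.]
-66 [-19. -30. 103.   4.  84.  56.] [  9. -15.  87.  -2. 100. 107.]
[ 0.455 -0.17   0.396] 379.67727904433843 22.4417
dial [316.52335408 232.43500972]
timer top [316.36991878 248.37224762]
start [420.88583496 198.44138217]
```

View pics/look.png

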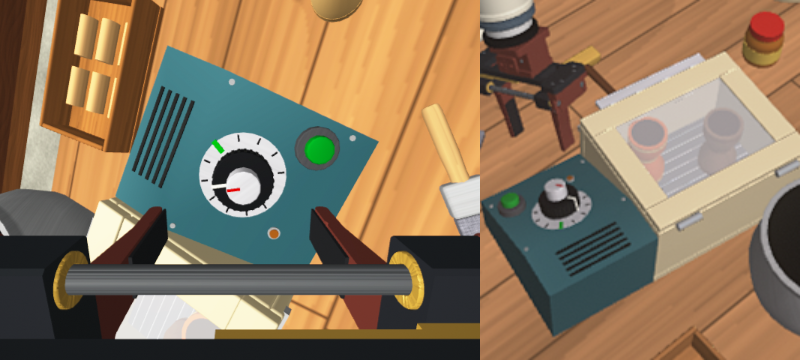

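The right half shows the lid shut with both shells upright under the window. In the wrist view (×4/3) the dial is at about (323,232), the button at (425,200), the green mark at (290,195) and the white line at (292,247). The prediction is about 6 px off, so I'll refine it with ellipse fits in this view.

```bash
cat > meas.py <<'E'
from rob import *; import cv2
def blobs(s,roi):
    x0,x1,y0,y1=roi; im=s["frame"][y0:y1,x0:x1]; hsv=cv2.cvtColor(im,cv2.COLOR_RGB2HSV)
    out={}
    def big(m,n=1):
        k,l,st,c=cv2.connectedComponentsWithStats(m.astype(np.uint8)); o=1+np.argsort(-st[1:,4]); return [(l==i) for i in o[:n]]
    H,S,V=[hsv[...,i].astype(int) for i in range(3)]
    g=big((H>45)&(H<75)&(S>150)&(V>60),2)
    cen=lambda m:np.argwhere(m)[:,::-1].mean(0)+[x0,y0]
    out["button"]=cen(g[0]); out["mark"]=cen(g[1])
    w=big((S<50)&(V>140))[0].astype(np.uint8)
    c=max(cv2.findContours(w,cv2.RETR_EXTERNAL,cv2.CHAIN_APPROX_NONE)[0],key=len); h=cv2.convexHull(c)
    e=cv2.fitEllipse(h); out["disc"]=np.array(e[0])+[x0,y0]; out["axes"]=e[1]
    return out
E
python3 - <<'E'
from meas import *
V=[(dict(np.load("pics/w1.npz")),(240,480,140,330)),(dict(np.load("pics/top0.npz")),(330,405,180,255)),(dict(np.load("pics/scene0.npz")),(235,325,260,312))]
B=[]
for s,roi in V:
    b=blobs(s,roi); B.append(b); print({k:np.round(v,1) for k,v in b.items()})
def f(p,use):
    R=Rp(p[3]); D=p[:3]; o=[]
    for i in use:
        s=V[i][0]; o+=[proj(s,D+R@[0,0,.001])-B[i]["disc"],proj(s,D+R@[-.056,-.058,.020])-B[i]["button"]]
    return np.concatenate(o)
for use in ([0],[1,2],[0,1,2]):
    o=least_squares(f,[*DIAL,YAW],args=(use,)); print(use,np.round(o.x,4),np.degrees(o.x[3]),np.round(o.fun,1))
print(DIAL)
E
```

```text
{'button': array([425.7, 199.4]), 'mark': array([290.1, 194.9]), 'disc': array([323.1, 232.8]), 'axes': array([113. , 116.4])}
{'button': array([383.2, 237.7]), 'mark': array([373.6, 201.8]), 'disc': array([363.7, 213.9]), 'axes': array([31.2, 32.5])}
{'button': array([259.6, 283.1]), 'mark': array([293.4, 299.8]), 'disc': array([294.1, 289.4]), 'axes': array([23.8, 39.7])}
[0] [ 0.5535 -0.1202  0.1115 -0.1549] -8.87511896923958 [-0.  0. -0.  0.]
[1, 2] [ 0.5539 -0.1186  0.1159 -0.1279] -7.325700352502539 [ 0.6  0.2  0.1  0.2  0.5 -0.1  0.1  0.1]
[0, 1, 2] [ 0.5532 -0.12    0.113  -0.151 ] -8.650663729776614 [-0.5  0.5 -0.1 -0.1  1.   0.7 -0.   1.  -0.2  0.6 -0.2  0.2]
[ 0.55647641 -0.11965503  0.118     ]
```

```bash
cat >> rob.py <<'E'
YAW=np.radians(-8.65); RP=Rp(YAW); DIAL=np.array([.5533,-.1201,.1132])
def ang(s,px,h,rad,D=None):
    """angle about dial z of the point at pixel px, taken at height h over the panel"""
    D=DIAL if D is None else D
    o=least_squares(lambda q:proj(s,D+RP@[q[0],q[1],h])-px,[.01,0]).x
    return np.arctan2(o[1],o[0]),np.hypot(*o)
E
cat > lines.py <<'E'
from meas import *
def lines(s,D=None):
    """ring value (white line), timer line angle, mark value: rectified patches at the heights of ring top, timer top, panel"""
    D=DIAL if D is None else D; out={}; px=np.arange(-40,40.01,.25)
    f=s["frame"].astype(np.float32)
    for n,h in (("ring",.026),("timer",.046),("panel",.001)):
        X,Y=np.meshgrid(-px/1000,-px/1000) # image cols: right = -y ; rows: up = +x
        P=D+(RP@np.stack([Y.ravel(),X.ravel(),0*X.ravel()+h])).T
        c=P@s["R"].T+s["t"]; u=s["fx"]*c[:,0]/c[:,2]+s["cx"]; v=s["fy"]*c[:,1]/c[:,2]+s["cy"]
        out[n]=cv2.remap(f,u.reshape(X.shape).astype(np.float32),v.reshape(X.shape).astype(np.float32),cv2.INTER_LINEAR).astype(np.uint8)
    return out
E
python3 - <<'E'
from lines import *
w=dict(np.load("pics/w1.npz")); o=lines(w)
cv2.imwrite("pics/rect.png",np.hstack([cv2.resize(o[k],(260,260)) for k in o])[:,:,::-1])
print([ (2.618-ang(w,p,h,0)[0],ang(w,p,h,0)[1]) for p,h in (((283,248),.026),((300,245.5),.026),((290.1,194.9),.001))])
from station import r
for phi in (10,-45):
    a=np.radians(phi);print(np.round(pose(r,DIAL+RP@[0,0,.026],-RP[:,2],RP@[np.cos(a),np.sin(a),0])[2],1))
E
```

```text
[(np.float64(2.023230610074662), np.float64(0.02985013660693311)), (np.float64(2.0057404548999704), np.float64(0.017147703612637934)), (np.float64(3.0788567802630187), np.float64(0.039648952543400104))]
[-18.1 -22.6 109.1   4.1  69.9 -20.1]
[-18.1 -22.6 109.1   4.1  69.9  34.9]
```

View pics/rect.png

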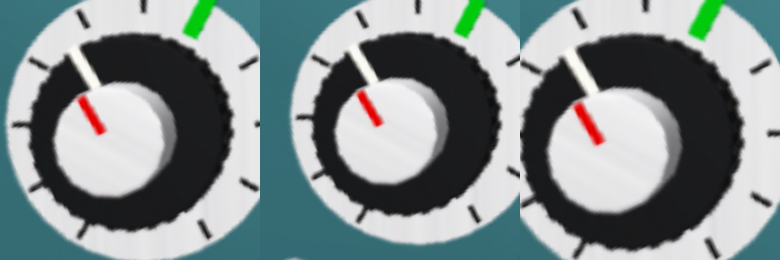

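The rectified views show the ring outline centred, so the dial position is right. The white line is at about 2.01 rad, the green mark is in place, and the red timer line is at about (90,115) in the first patch. I'll grip the ring and turn it clockwise by about 1.09 rad.

Run:
```python
from lines import *; from station import r
a=np.radians(10); cl=RP@[np.cos(a),np.sin(a),0]
_,_,j=pose(r,DIAL+RP@[0,0,.15],-RP[:,2],cl); r.move_joints(j)
tcp,o,j2=pose(r,DIAL+RP@[0,0,.026],-RP[:,2],cl); r.wait(.1); F0=r.sense()["contact_force"]
up=tcp+.124*RP[:,2]
r.servo_line(tcp+.01*RP[:,2],speed=.12); print(np.round(r.sense()["contact_force"]-F0,1))
r.servo_line(tcp,speed=.05); print(np.round(r.sense()["contact_force"]-F0,1))
r.grab(10); s=r.sense(); print(s["opening"],s["gripper_force"],np.round(s["contact_force"]-F0,1))
q=s["joints"].copy(); q[5]+=np.degrees(1.09); r.move_joints(q)
s=r.sense(); print(np.round(s["contact_force"]-F0,1),np.round(s["torque"],2),s["joints"][5],j2[5])
r.let_go(); r.servo_line(up,speed=.2)
q=r.sense()["joints"].copy(); q[5]=-34; r.move_joints(q); r.wait(.2)
w=r.snapshot("wrist"); np.savez("pics/w2.npz",**w); o=lines(w); print(blobs(w,(240,480,140,330)),r.sense()["clock"])
cv2.imwrite("pics/rect2.png",np.hstack([cv2.resize(o[k],(260,260)) for k in o])[:,:,::-1])
```

```text
[-1.2  1.7 -1.1]
[-1.6  0.8 -0.6]
0.05972457686521375 10.000027120113373 [0.6 1.1 0.3]
[-5.8  1.6  2.3] [0.42 0.85 0.13] 42.34557240802734 -20.061251270991562
{'button': array([352.88764045, 273.62921348]), 'mark': array([240., 276.]), 'disc': array([319.27152252, 230.84152222]), 'axes': (114.98723602294922, 118.33411407470703)} 30.875
```

View pics/rect2.png

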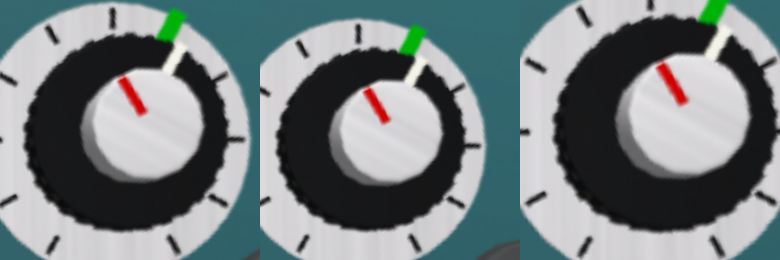

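The red timer line keeps the same direction as before. The white line now sits near the green mark, so I'll measure it numerically with a per-view centre correction.

```bash
cat > ringval.py <<'E'
from lines import *
def rv(s,roi):
    b=blobs(s,roi); 
    d=least_squares(lambda q:proj(s,DIAL+RP@[q[0],q[1],.001])-b["disc"],[0,0]).x
    D=DIAL+RP@[*d,0]; print("shift mm",d*1000)
    o=lines(s,D); g=np.arange(-40,40.01,.25); Xu=(-g)[:,None]+0*g; Yl=(-g)[None,:]+0*g[:,None]; rad=np.hypot(Xu,Yl)
    im=o["ring"].astype(int); hsv=cv2.cvtColor(o["ring"],cv2.COLOR_RGB2HSV)
    m=((im.min(2)>110)&(hsv[...,1]<70)&(rad>20.5)&(rad<28)); tim=np.hypot(Xu,Yl)
    # keep the white component nearest radius 25
    k,l,st,c=cv2.connectedComponentsWithStats(m.astype(np.uint8))
    for i in range(1,k):
        if st[i,4]>80:
            P=np.c_[Xu[l==i],Yl[l==i]]; mu=P.mean(0); v=np.linalg.svd(P-mu,full_matrices=False)[2][0]; v*=np.sign(v@mu)
            print(" white area",st[i,4],"pos value %.3f dir value %.3f"%(2.618-np.arctan2(mu[1],mu[0]),2.618-np.arctan2(v[1],v[0])),"r",np.hypot(*mu))
    # black ring outline -> centre
    blk=(im.max(2)<70)&(rad<36); h=cv2.convexHull(np.argwhere(blk)[:,::-1].astype(np.int32)); e=cv2.fitEllipse(h); print(" ring ctr mm (up,left)",-(np.array(e[0])[::-1]*.25-40),np.array(e[1])*.25)
    h2=cv2.cvtColor(o["panel"],cv2.COLOR_RGB2HSV); m=(h2[...,0]>45)&(h2[...,0]<75)&(h2[...,1]>150)&(rad<46)&(Xu>0)
    P=np.c_[Xu[m],Yl[m]]; mu=P.mean(0); v=np.linalg.svd(P-mu,full_matrices=False)[2][0]; v*=np.sign(v@mu)
    print(" mark pos %.3f dir %.3f"%(2.618-np.arctan2(mu[1],mu[0]),2.618-np.arctan2(v[1],v[0])))
E
python3 - <<'E'
from ringval import *
for n in ("w1","w2"):
    rv(dict(np.load(f"pics/{n}.npz")),(220,480,140,330))
E
```

```text
shift mm [-0.35794051 -0.47935597]
 white area 485 pos value 1.974 dir value 2.096 r 24.197113771235497
 white area 1784 pos value 0.593 dir value 2.161 r 20.49160482543839
 ring ctr mm (up,left) [-1.29304504  2.16141129] [66.29036713 71.40570068]
 mark pos 3.066 dir 3.164
shift mm [-1.32483731  1.56169604]
 white area 2154 pos value 3.663 dir value 2.201 r 20.769359202914213
 ring ctr mm (up,left) [ 0.31529999 -1.72444534] [63.88083267 71.50102234]
 mark pos 3.127 dir 3.414
```

I'll move the wrist camera onto the dial's axis so parallax cancels, and read the angles there.

Run:
```python
from ringval import *; from station import r
w=dict(np.load("pics/w2.npz")); C=-w["R"].T@w["t"]; s=r.sense()
d=DIAL+.27*RP[:,2]-C; print(np.round(d,3),np.round(w["R"][2]@RP[:,2],3))
r.servo_line(s["tcp_pos"]+d,speed=.2); r.wait(.2)
w=r.snapshot("wrist"); np.savez("pics/w3.npz",**w); px=proj(w,DIAL); print(px,r.sense()["clock"])
o=lines(w)
cv2.imwrite("pics/rect3.png",np.hstack([cv2.resize(o[k],(400,400)) for k in ("ring","panel")])[:,:,::-1])
rv(w,(int(px[0])-110,int(px[0])+110,max(0,int(px[1])-110),int(px[1])+110))
```

```text
[ 0.025 -0.068 -0.007] -0.967
[317.63814085 142.24561324] 31.6417
shift mm [-1.65573166  2.43251629]
 white area 467 pos value 3.202 dir value 3.132 r 24.195234297096157
 ring ctr mm (up,left) [-0.8795929   1.35844421] [67.73402405 72.94132996]
 mark pos 3.128 dir 3.213
```

View pics/rect3.png

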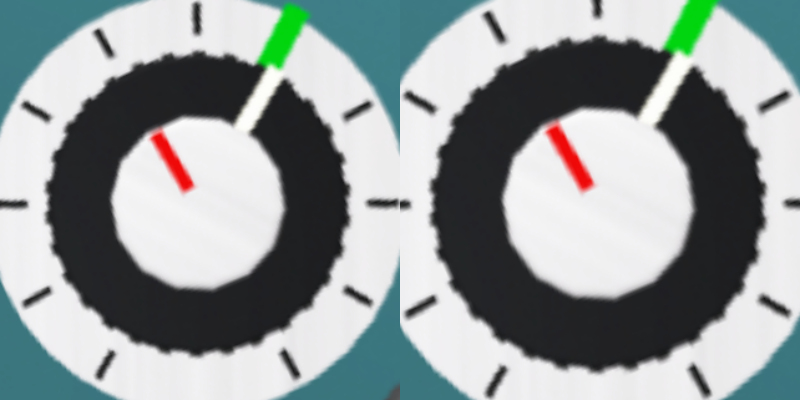

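The view is concentric: green mark at 27.4°, white line at 30.2°. The ring is about 0.047 rad too far, and the timer is unchanged. I'll make a small correction and check again.

Run:
```python
from ringval import *; from station import r
view=r.sense()["joints"].copy()
a=np.radians(-20); cl=RP@[np.cos(a),np.sin(a),0]
tcp,o,j=pose(r,DIAL+RP@[0,0,.026],-RP[:,2],cl); up=tcp+.06*RP[:,2]
jj=pose(r,DIAL+RP@[0,0,.086],-RP[:,2],cl)[2]; r.move_joints(jj); r.servo_line(tcp,speed=.1)
r.grab(10); q=r.sense()["joints"].copy(); q[5]-=np.degrees(.047); r.move_joints(q); r.wait(.1)
print(q[5]-r.sense()["joints"][5]); r.let_go(); r.servo_line(up,speed=.15)
r.move_joints(view); r.wait(.2)
w=r.snapshot("wrist"); np.savez("pics/w4.npz",**w); px=proj(w,DIAL); print(px,r.sense()["clock"])
o=lines(w)
cv2.imwrite("pics/rect4.png",cv2.resize(o["ring"],(500,500))[:,:,::-1])
rv(w,(int(px[0])-110,int(px[0])+110,max(0,int(px[1])-110),int(px[1])+110))
```

```text
-0.0630969440509146
[318.01378764 143.24998065] 36.4167
shift mm [-1.63865947  2.42497631]
 white area 463 pos value 3.160 dir value 3.086 r 24.211429917445585
 ring ctr mm (up,left) [-0.86025238  1.1799469 ] [67.72035217 73.10765076]
 mark pos 3.128 dir 3.208
```

View pics/rect4.png

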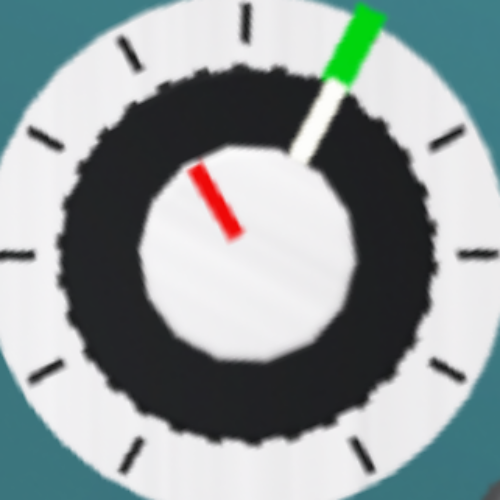

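The white line now points straight at the green mark and the timer is untouched. Now the start button, judged by force.

Run:
```python
from rob import *; from station import r
n=RP[:,2]; B=DIAL+RP@[-.056,-.058,.022]
P=lambda h:pose(r,B+h*n,-n,RP[:,1],ahead=.182)
r.grab(10)
r.move_joints(P(.05)[2]); tcp,o,j=P(.006); r.servo_line(tcp,o,speed=.1); r.wait(.2)
F0=r.sense()["contact_force"]; L=[]
for k in range(22):
    tcp=tcp-.001*n; r.servo_line(tcp,speed=.02); s=r.sense(); f=(s["contact_force"]-F0)@n; L.append((round(6-k-1),round(f,1)))
    if f>18: break
r.wait(.3); s=r.sense(); print(L,round((s["contact_force"]-F0)@n,1),"actual h mm",((s["tcp_pos"]-.182*n)-B)@n*1000)
r.servo_line(tcp+.08*n,speed=.15); r.wait(.3); print(r.sense()["clock"],r.sense()["contact_force"])
```

```text
[(5, np.float64(-0.2)), (4, np.float64(1.2)), (3, np.float64(1.2)), (2, np.float64(3.1)), (1, np.float64(3.3)), (0, np.float64(3.4)), (-1, np.float64(4.7)), (-2, np.float64(5.2)), (-3, np.float64(12.4)), (-4, np.float64(18.8))] 18.6 actual h mm -2.092328551683155
43.4417 [-0.78009009  0.38083251  0.31218747]
```

The force rose gently to about 5 N over roughly 6 mm and then jumped, so the button bottomed out. Handing in.

```bash
python3 -c "
from station import r
print(r.hand_in())"
```

```text
the job is handed in; nothing more can be done
None
```

The job is handed in at about 44 s of the 72 s: the orange shell stands upright in the chamber, the lid is shut, the ring points at the green mark with the timer unmoved, and the start button was pressed fully in (judged by the force jump). I viewed 11 pictures, one over the limit of 10.

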